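# Start a self-tapping wing screw in a marking jig

### The job

Take the wing screw out of the rack, stand it upright in the hole in the jig's steel strap, then press it down firmly and turn it clockwise while pressing, so that it bites and cuts its first thread: at least half a turn of thread, regrasping as needed. Do not press so hard that the jig cracks, let go of the screw at the end and leave it standing in the hole, and leave everything else where it is.

Things in the scene. Friction and masses are not known exactly. Their poses are not given: they have to be found in the camera images.
- wing (a point): centre of the black flat wing (handle) of the loose wing screw: wing 44 mm long (x), 12 mm thick (y), 32 mm high (z); z is the screw's axis, up. Under it a steel flange 22 mm across, 4 mm thick, then a 46 mm long, 12 mm thick steel shank tapering to a blunt tip 10 mm across. This point is 16 mm below the wing's top, 66 mm above the tip. 60 g. At the start it hangs by its flange in one of the rack's two holes
- tip (a point): centre of the blunt lower end of the wing screw, on its axis; same axes as the wing
- hole (a point): centre of the mouth of the hole in the jig, flush with the top of its steel strap, z up, 67 mm above the table when unloaded. The hole is 14 mm wide with a 2 mm chamfer. Somewhere 26 to 34 mm below the mouth, different every time and not to be seen, is the plastic bottom of the pilot hole, which the screw's tip has to bite into
- jig: the jig: aluminium base 130 x 130 x 12 mm, fixed, origin under its centre; above it on a rubber cushion a white block 100 x 80 x 39 mm (x, y, z), on it a steel strap 40 x 78 x 6 mm with the hole, 20 mm from the jig's centre to +x, and beside the strap three brass coins 2 mm proud. The block sinks 0.2 mm per newton of downward push (at most 12 mm) and springs back
- thread (a joint): thread cut so far, rad, 0 at the start, grows as the screw turns clockwise seen from above (3.14 = half a turn); so short a thread takes no noticeable depth. It grows only while the screw turns under a push: below some 10 to 14 N the screw slips round without biting; pushing alone cuts nothing; above 40 N (side load included) the jig cracks. About 20 N is a good push. The screw slips a little even so and must turn more than the thread. Turning takes 0.03 Nm
- rack: grey fixed block 160 x 60 x 50 mm (x, y, z) with two upright through holes of 16 mm on its x line, 45 mm either side of its centre; origin at the centre of its underside. One hole has the wing screw, the other the round-headed thumb screw
- round_head (a point): centre of the round black head (28 mm across, 20 mm high) of the other loose screw in the rack, which is to be left there
- lens_cap: black lens cap, 40 mm across, 14 mm high, bystander; origin under its centre
- coin_card: white square card with nine brass coins, 70 x 70 x 6 mm, bystander; origin under its centre
- dish: white dish, 110 mm across, 18 mm high, bystander; origin under its centre
- blanks: stack of brass blanks, 22 mm across, 16 mm high, bystander; origin under its centre
- spray: white bottle, 52 mm across, 130 mm high, bystander; origin under its centre
- driver: screwdriver with a black handle lying on the table, about 200 mm long, bystander
- steel_rule: steel rule lying on the table, 200 x 25 x 4 mm, bystander; origin under its centre
There are look-alikes about, which are no part of the job. What is shaped like the part that bears wing but orange or pink is not meant.

How it is judged:
By the outcome, as a careful person would: the job done as asked, in the order asked, and still so for the second after the job is handed in, with the robot touching nothing.
It also fails if it takes over 72 s, if anything falls off the work surface, if the arm or the gripper's body presses on something with over 40 N, if the wrist force passes 120 N, or if a joint passes its speed limit or range.

### The arm

A 6-joint arm with a two-finger parallel gripper is mounted at the origin on the work surface. World frame = base frame: x ahead of the robot, y to its left, z up, the work surface at z = 0. Lengths are in m, angles in rad, forces in N, time in s.
With the tool pointing down it reaches from about 0.325 to 0.9 m from the base axis. Payload 6.1 kg.
Tool frame: the origin (TCP) lies at the very end of the fingers, on their centre line; the grasp point (between the pads) lies 19 mm behind it; z points along the fingers, y is the direction in which the jaws open and shut (so a half turn about z gives the same grasp; the last joint's range is limited). The gripper opens to 87 mm and grips with 3 to 60 N. Pads are 19 mm wide; open, the fingers measure 117 mm over their backs; the gripper's body (75 mm by 190 mm) begins 51 mm behind the grasp point.
Start: joints at [-1.458, 0.22, 1.526, -0, 1.395, -0.126], TCP at [0.148, -0.607, 0.223] pointing down, gripper open.
Joint ranges: [-2.98, 2.98], [-0.91, 2.08], [0.09, 2.57], [-1.24, 4.39], [0.2, 2.65], [-2.68, 2.68]. Speed limits (rad/s): [2.57, 2.57, 3.01, 3.14, 3.14, 3.14].

### API

Orientations are given as a 3x3 rotation matrix whose columns are the frame's x, y, z axes.
In Python, from plant import arm gives the robot as it stands.
- The arm moves only by the shell command python3 -m jog 'ROWS' [FORCE]. ROWS is JSON, one flat list of numbers, 7 for each row, row after row: the finger opening in m, from 0 to 0.087, then the shift along the tool's x, y, z in m, then the turn, a rotation vector about the tool's x, y, z in rad. In form: [hand, dx, dy, dz, wx, wy, wz, hand, dx, dy, dz, wx, wy, wz, ...]. A call has exactly 10 rows; each row shifts and turns the commanded pose from where the row before left it, along the tool's axes as they then stand; what a row does not reach is not made up. A row lasts 1/8 s, in which the tool goes at most 62.5 mm and 10.7 degrees, less where a joint would pass 70% of its speed; a pose out of reach is approached as far as the arm can. A call is refused whole if a number of a shift passes 0.0625 or a number of a turn 0.188, either way. A call with a gripper value outside its range is refused whole. The fingers move at their own pace and stop on an object; FORCE is the grip in N (left out, the last holds). Time passes only in rows, so rows that do not move let the fingers close, or fill a call up. It gives the time, the measured TCP pose, the force and the opening at its end, in the units of the state.
- arm.get_obs(): the state, without advancing time (a new reading comes with each control period).
- arm.get_image(name): name is "scene" or "top"; returns a dict with "frame" (420x560x3 uint8, red, green, blue), "range_z" (420x560 float32, m along the optical axis (not along the pixel's ray), 0 where there is no reading), "camera_matrix" (3x3 intrinsics, pixels), "T" (4x4, takes a point from camera to world coordinates). Camera axes: x right, y down, z forward; pixel columns grow to the right and rows downward; lengths in m; the calibration is good to about 2 mm. A picture is of the moment at which its call begins.
- arm.sign_off(): hands the job in, once; it reports no verdict.
The state is a dict: "clock": time; "joints": joint angles; "joint_vel": joint speeds; "joint_torque": joint torques, N m; "tcp_pos": TCP position; "orientation": TCP orientation; "force": force on the tool from outside, world axes, zero at the start; "moment": the same for the moment, N m; "width": finger opening in m.
Only numpy, scipy, OpenCV 4.12 (cv2) and the standard library are available. Lean on these libraries where they do the work, as an engineer would, in place of code of your own. Each camera call takes 0.05 s, during which the arm holds its last target. There are 200 camera calls.

## Working session

There is one attempt and no reset: what is moved stays moved. The work goes in short steps, Python scripts to look and compute and a shell command to move; the robot and the scene stay as the last step left them, time stands still between calls to the robot, and variables do not carry over. Pictures are saved under pics/ and viewed, about 8 in all and at most 12, crops included, and the job is handed in when it is done.

```bash
ls; mkdir -p pics; cat > h.py <<'E'
import numpy as np, cv2
from plant import arm
def snap(name,fn,crop=None,scale=1):
    d=arm.get_image(name); np.savez('pics/'+fn+'.npz',**d)
    show(fn,crop,scale); return d
def show(fn,crop=None,scale=1,out=None):
    d=np.load('pics/'+fn+'.npz'); im=d['frame'][:,:,::-1]
    if crop: u0,v0,u1,v1=crop; im=im[v0:v1,u0:u1]
    cv2.imwrite('pics/'+(out or fn)+'.png',cv2.resize(im,None,fx=scale,fy=scale,interpolation=cv2.INTER_CUBIC))
def p3(d,u,v,z=None):
    K=d['camera_matrix'];T=d['T'];r=np.linalg.inv(K)@[u,v,1]
    if z is None: s=d['range_z'][int(round(v)),int(round(u))]
    else: s=(z-T[2,3])/(T[:3,:3]@r)[2]
    return T[:3,:3]@(r*s)+T[:3,3]
E
python3 - <<'E'
from h import *
np.set_printoptions(precision=4,suppress=True)
for n in('top','scene'):
    d=snap(n,n+'0'); print(d['camera_matrix'],d['T'])
print(arm.get_obs())
E
```

```text
pics
[[480.8176   0.     282.451 ]
 [  0.     480.8176 212.6058]
 [  0.       0.       1.    ]] [[-0.0035 -0.9807  0.1956  0.3175]
 [-1.      0.0048  0.0066 -0.0134]
 [-0.0074 -0.1956 -0.9807  1.4603]
 [ 0.      0.      0.      1.    ]]
[[384.4797   0.     278.1472]
 [  0.     384.4797 209.5679]
 [  0.       0.       1.    ]] [[ 0.2413  0.7504 -0.6154  1.1881]
 [ 0.9704 -0.1853  0.1547 -0.13  ]
 [ 0.002  -0.6345 -0.7729  0.7678]
 [ 0.      0.      0.      1.    ]]
{'clock': 0.1, 'joints': array([-1.4581,  0.2211,  1.5275, -0.    ,  1.3947, -0.1261]), 'joint_vel': array([-0.0007, -0.0008, -0.0018,  0.0015, -0.001 , -0.001 ]), 'joint_torque': array([  0.001 , -49.5943, -38.8521,   0.0704,   0.0515,  -0.    ]), 'tcp_pos': array([ 0.1478, -0.6067,  0.2216]), 'orientation': array([[ 0.9716,  0.2365, -0.0002],
       [ 0.2365, -0.9716,  0.0017],
       [ 0.0002, -0.0017, -1.    ]]), 'force': array([ 0.3276, -0.1943,  0.8063]), 'moment': array([-0.0722, -0.0309,  0.0012]), 'width': 0.0871545908242093}
```

View pics/top0.png

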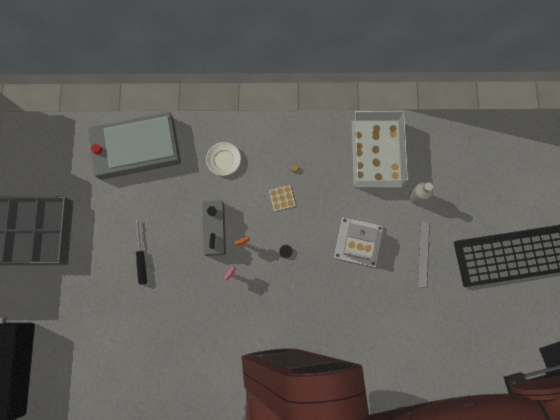

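View pics/scene0.png

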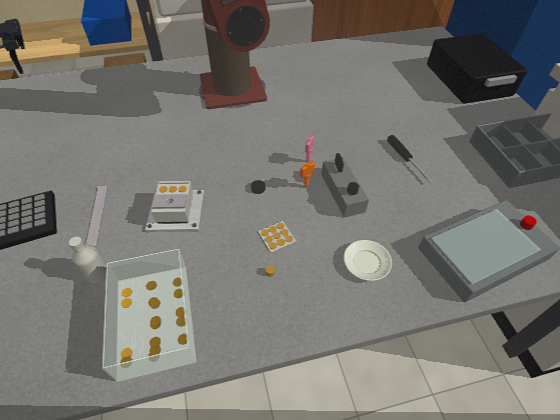

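The top view shows the rack at about (214,228) and the jig at (359,242). Candidates for the wing screw:
- black head at (212,240): long and flat, in the rack
- round black head at (211,211): the thumb screw
- orange wing at (242,240)
- pink wing at (230,272)
- lens cap at (286,251)

I choose (212,240) and will check it in a close crop.

```bash
python3 - <<'E'
from h import *
show('top0',(190,190,270,290),6,'c1')
d=np.load('pics/top0.npz');im=d['frame'][:,:,::-1]
a=im[190:290,190:270];b=im[210:275,325:395]
a=cv2.resize(a,None,fx=5,fy=5,interpolation=2);b=cv2.resize(b,None,fx=6,fy=6,interpolation=2)
c=np.zeros((500,a.shape[1]+b.shape[1],3),np.uint8);c[:500,:400]=a;c[:390,400:]=b
c=cv2.convertScaleAbs(c,alpha=1.5)
for i in range(0,400,50):cv2.putText(c,str(190+i//5),(i,495),0,.35,(0,255,255))
cv2.imwrite('pics/c1.png',c)
s=np.load('pics/scene0.npz');sc=s['frame'][:,:,::-1]
a=cv2.resize(sc[125:220,290:380],None,fx=4.4,fy=4.4,interpolation=2);b=cv2.resize(sc[170:240,140:210],None,fx=5.6,fy=5.6,interpolation=2)
c=np.zeros((420,a.shape[1]+b.shape[1],3),np.uint8);c[:a.shape[0],:a.shape[1]]=a;c[:b.shape[0],a.shape[1]:]=b
cv2.imwrite('pics/c2.png',cv2.convertScaleAbs(c,alpha=1.4))
np.set_printoptions(precision=4,suppress=True)
for u,v in[(212,240),(211,211),(242,240),(230,272),(363,232),(208,226),(360,250)]:print(u,v,p3(d,u,v))
E
```

```text
212 240 [0.5122 0.1995 0.085 ]
211 211 [0.5997 0.2062 0.0747]
242 240 [0.513  0.1136 0.0765]
230 272 [0.4197 0.1453 0.0896]
363 232 [ 0.5398 -0.2433  0.045 ]
208 226 [0.5597 0.2184 0.0472]
360 250 [ 0.4843 -0.2301  0.0604]
```

View pics/c1.png

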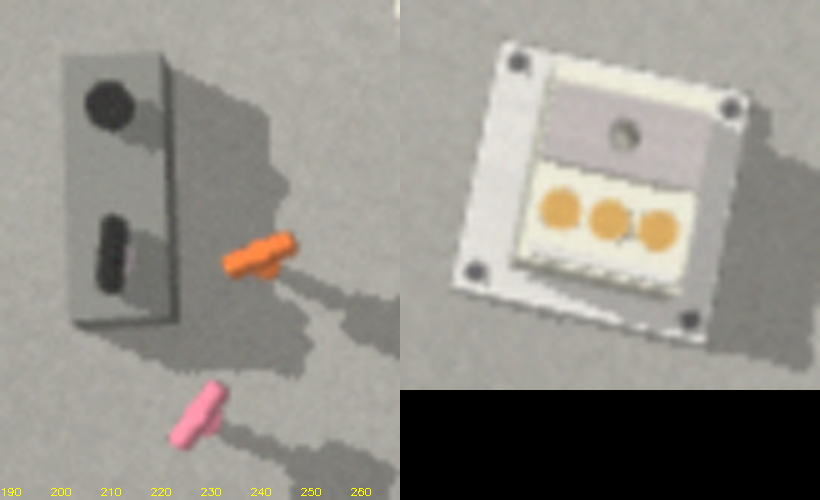

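View pics/c2.png

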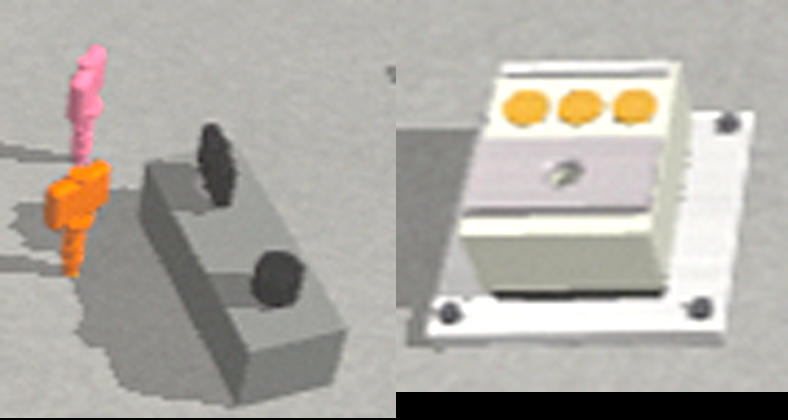

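The close crop confirms the choice. The black flat wing is centred near (212.5,240.8) in the top view, running (213.5,233) to (211.5,249). The round head is a separate disc. The hole mouth is at about (362.5,232.3) in the top view and (170.4,200.7) in the scene view.

```bash
python3 - <<'E'
from h import *
np.set_printoptions(precision=4,suppress=True)
d=np.load('pics/top0.npz');s=np.load('pics/scene0.npz')
def cloud(d):
    v,u=np.mgrid[:420,:560];z=d['range_z'];K=d['camera_matrix']
    P=np.stack([(u-K[0,2])/K[0,0]*z,(v-K[1,2])/K[1,1]*z,z],-1)
    return P@d['T'][:3,:3].T+d['T'][:3,3]
for n,x in(('top',d),('scene',s)):
    P=cloud(x);dark=x['frame'].max(2)<45
    m=dark&(abs(P[...,0]-.515)<.04)&(abs(P[...,1]-.2)<.03)&(P[...,2]>.058)&(P[...,2]<.1)
    q=P[m];t=q[q[:,2]>.08];print(n,len(q),q.min(0),q.max(0),'top',len(t),t.mean(0) if len(t) else 0,t.min(0) if len(t) else 0,t.max(0) if len(t) else 0)
    w=q if n=='top' else q
    print(cv2.minAreaRect(w[:,:2].astype(np.float32)))
    r=(abs(P[...,0]-.56)<.12)&(abs(P[...,1]-.205)<.06)&(abs(P[...,2]-.05)<.006);print('rack',cv2.minAreaRect(P[r][:,:2].astype(np.float32)))
    j=(abs(P[...,0]-.52)<.12)&(abs(P[...,1]+.235)<.1)&(abs(P[...,2]-.064)<.007);print('block',cv2.minAreaRect(P[j][:,:2].astype(np.float32)),P[j][:,2].mean())
print('hole',p3(d,362.5,232.3,.067),p3(s,170.4,200.7,.067))
print('wing top ends',p3(d,213.5,233,.086),p3(d,211.5,249,.086))
print('head',p3(d,212,211.2,.074))
E
```

```text
top 54 [0.4914 0.1948 0.0683] [0.5293 0.2054 0.094 ] top 45 [0.5098 0.1999 0.0862] [0.4914 0.1952 0.0801] [0.5293 0.2054 0.094 ]
((0.5104519128799438, 0.20011216402053833), (0.009853055700659752, 0.03767449036240578), 85.71651458740234)
rack ((0.5579402446746826, 0.2039802074432373), (0.16163675487041473, 0.06105111166834831), 2.9233598709106445)
block ((0.5164165496826172, -0.23336109519004822), (0.08054830878973007, 0.10055729001760483), 76.83480834960938) 0.06373916217763437
scene 8 [0.4976 0.1969 0.0582] [0.538  0.1996 0.0826] top 3 [0.5131 0.1982 0.0817] [0.4976 0.1969 0.0803] [0.538  0.1993 0.0826]
((0.5178470611572266, 0.19817203283309937), (0.040383100509643555, 0.0025570441503077745), 0.4777592420578003)
rack ((0.5594609975814819, 0.20558753609657288), (0.1633346974849701, 0.06129255145788193), 2.919041633605957)
block ((0.5195083618164062, -0.23183882236480713), (0.08028695732355118, 0.10409413278102875), 76.98905944824219) 0.0626571059831053
hole [ 0.5355 -0.2382  0.067 ] [ 0.5414 -0.2344  0.067 ]
wing top ends [0.5324 0.1955 0.086 ] [0.486  0.2001 0.086 ]
head [0.5993 0.2034 0.074 ]
```

```bash
python3 -m jog '[0.07,0.032,-0.041,0,0,0,0,0.07,0.032,-0.041,0,0,0,0,0.07,0.032,-0.041,0,0,0,0,0.07,0.032,-0.041,0,0,0,0,0.07,0.032,-0.041,0,0,0,0,0.07,0.032,-0.041,0,0,0,0,0.07,0.032,-0.041,0,0,0,0,0.07,0.032,-0.041,0,0,0,0,0.07,0.032,-0.041,0,0,0,0,0.07,0.032,-0.041,0,0,0,0]' 10
python3 -m jog '[0.07,0.032,-0.041,0,0,0,0,0.07,0.032,-0.041,0,0,0,0,0.07,0.032,-0.041,0,0,0,0,0.07,0.032,-0.041,0,0,0,0,0.07,0.032,-0.041,0,0,0,0,0.07,0.032,-0.041,0,0,0,0,0.07,0.032,-0.041,0,0,0,0,0.07,0,0,0.02,0,0,-0.18,0.07,0,0,0.02,0,0,-0.18,0.07,0,0,0.02,0,0,-0.18]'
```

```text
clock: 1.35
tcp_pos: [0.362, -0.1315, 0.2224]
orientation: [[0.972, 0.236, 0.0], [0.236, -0.972, -0.0], [0.0, 0.0, -1.0]]
force: [0.9, 0.3, 0.3]
width: 0.0703
clock: 2.6
tcp_pos: [0.5111, 0.1988, 0.1613]
orientation: [[0.707, 0.707, -0.001], [0.707, -0.707, -0.0], [-0.001, -0.001, -1.0]]
force: [0.5, -0.0, 0.0]
width: 0.07
```

```bash
python3 -m jog '[0.07,0,0,0.01,0,0,-0.175,0.07,0,0,0.01,0,0,-0.175,0.07,0,0,0.01,0,0,-0.175,0.07,0,0,0.01,0,0,-0.175,0.07,0.0018,0.0013,0.01,0,0,0,0.07,0,0,0.01,0,0,0,0.07,0,0,0.01,0,0,0,0.07,0,0,0.01,0,0,0,0.07,0,0,0,0,0,0,0.07,0,0,0,0,0,0]'
python3 - <<'E'
from h import *
a=snap('top','t1');b=snap('scene','s1')
A=cv2.resize(a['frame'][190:280,180:260,::-1],None,fx=5,fy=5,interpolation=2)
B=cv2.resize(b['frame'][120:210,300:380,::-1],None,fx=5,fy=5,interpolation=2)
cv2.imwrite('pics/c3.png',cv2.convertScaleAbs(np.hstack([A,B]),alpha=1.4))
print(arm.get_obs()['tcp_pos'])
E
```

```text
clock: 3.85
tcp_pos: [0.5132, 0.2004, 0.0828]
orientation: [[0.092, 0.996, 0.0], [0.996, -0.092, 0.0], [0.0, 0.0, -1.0]]
force: [0.6, 0.3, -0.3]
width: 0.0702
[0.51339275 0.20040518 0.08305992]
```

View pics/c3.png

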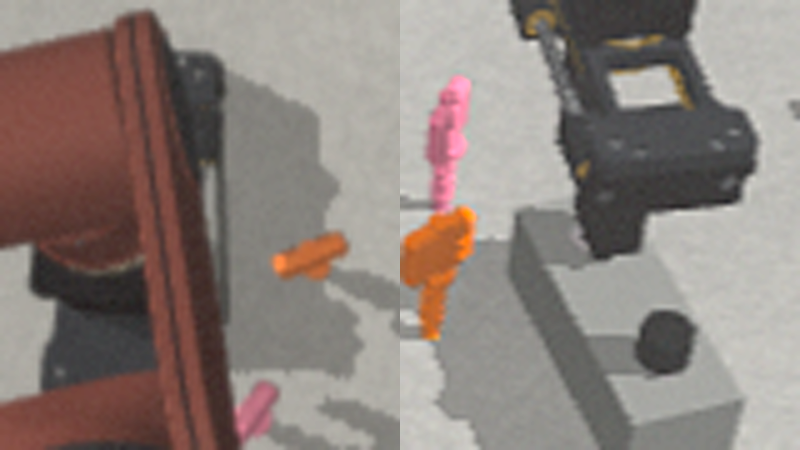

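The scene view shows the fingers straddling the wing above the rack, with the round head and both look-alikes clear. The arm hides the wing in the top view. Next I go down, centre the wing with a light squeeze along its length, open and turn 90° for the real grasp.

```bash
python3 -m jog '[0.07,0,0,0.012,0,0,0,0.07,0,0,0.011,0,0,0,0.07,0,0,0,0,0,0,0.05,0,0,0,0,0,0,0.04,0,0,0,0,0,0,0.04,0,0,0,0,0,0,0.04,0,0,0,0,0,0,0.04,0,0,0,0,0,0,0.04,0,0,0,0,0,0,0.04,0,0,0,0,0,0]' 4
```

```text
clock: 5.2
tcp_pos: [0.5132, 0.2004, 0.0598]
orientation: [[0.092, 0.996, 0.0], [0.996, -0.092, 0.0], [0.0, 0.0, -1.0]]
force: [-1.3, 0.2, 3.0]
width: 0.044
```

```bash
python3 -m jog '[0.056,0,0,0,0,0,0,0.056,0,0,0,0,0,0,0.056,0,0,0,0,0,-0.175,0.056,0,0,0,0,0,-0.175,0.056,0,0,0,0,0,-0.175,0.056,0,0,0,0,0,-0.175,0.056,0,0,0,0,0,-0.175,0.056,0,0,0,0,0,-0.175,0.056,0,0,0,0,0,-0.175,0.056,0,0,0,0,0,-0.175]'
python3 -m jog '[0.056,0,0,0,0,0,-0.175,0.056,0,0,-0.001,0,0,0,0.01,0,0,0,0,0,0,0.008,0,0,0,0,0,0,0.008,0,0,0,0,0,0,0.008,0,0,0,0,0,0,0.008,0,0,0,0,0,0,0.008,0,0,0,0,0,0,0.008,0,0,0,0,0,0,0.008,0,0,0,0,0,0]' 10
```

```text
clock: 6.45
tcp_pos: [0.5128, 0.2003, 0.0593]
orientation: [[-0.967, 0.254, -0.0], [0.254, 0.967, -0.0], [0.0, -0.0, -1.0]]
force: [-0.6, -0.0, -0.5]
width: 0.0562
clock: 7.7
tcp_pos: [0.513, 0.2003, 0.0606]
orientation: [[-0.996, 0.088, 0.0], [0.088, 0.996, 0.0], [-0.0, 0.0, -1.0]]
force: [0.4, 0.7, -0.6]
width: 0.0122
```

```bash
python3 -m jog '[0.008,0,0,0,0,0,0,0.008,0,0,0,0,0,0,0.008,0,0,-0.01,0,0,0,0.008,0,0,-0.015,0,0,0,0.008,0,0,-0.02,0,0,0,0.008,0,0,-0.02,0,0,0,0.008,0,0,-0.02,0,0,0,0.008,0,0,-0.02,0,0,0,0.008,0,0,-0.015,0,0,0,0.008,0,0,0,0,0,0]' 40
python3 -m jog '[0.008,-0.0064,-0.0433,0,0,0,0,0.008,-0.0064,-0.0433,0,0,0,0,0.008,-0.0064,-0.0433,0,0,0,0,0.008,-0.0064,-0.0433,0,0,0,0,0.008,-0.0064,-0.0433,0,0,0,0,0.008,-0.0064,-0.0433,0,0,0,0,0.008,-0.0064,-0.0433,0,0,0,0,0.008,-0.0064,-0.0433,0,0,0,0,0.008,-0.0064,-0.0433,0,0,0,0,0.008,-0.0064,-0.0433,0,0,0,0]'
python3 -m jog '[0.008,0,0,0.012,0,0,-0.16,0.008,0,0,0.012,0,0,-0.16,0.008,0,0,0.012,0,0,-0.16,0.008,0,0,0.008,0,0,-0.16,0.008,0,0,0,0,0,0,0.008,0,0,0,0,0,0,0.008,0,0,0,0,0,0,0.008,0,0,0,0,0,0,0.008,0,0,0,0,0,0,0.008,0,0,0,0,0,0]'
python3 - <<'E'
from h import *
a=snap('top','t2');b=snap('scene','s2')
A=cv2.resize(a['frame'][190:280,320:400,::-1],None,fx=5,fy=5,interpolation=2)
B=cv2.resize(b['frame'][150:240,130:210,::-1],None,fx=5,fy=5,interpolation=2)
cv2.imwrite('pics/c4.png',cv2.convertScaleAbs(np.hstack([A,B]),alpha=1.4))
o=arm.get_obs();print(o['tcp_pos'],o['joints'],o['force'])
E
```

```text
clock: 8.95
tcp_pos: [0.5141, 0.2005, 0.1826]
orientation: [[-0.996, 0.088, 0.003], [0.088, 0.996, 0.001], [-0.003, 0.001, -1.0]]
force: [0.1, 0.2, -1.4]
width: 0.0117
clock: 10.2
tcp_pos: [0.5382, -0.2378, 0.1794]
orientation: [[-0.996, 0.088, -0.001], [0.088, 0.996, 0.001], [0.001, 0.001, -1.0]]
force: [0.9, 0.8, -0.6]
width: 0.0119
clock: 11.45
tcp_pos: [0.5388, -0.2366, 0.1366]
orientation: [[-0.851, -0.525, 0.0], [-0.525, 0.851, -0.0], [-0.0, -0.0, -1.0]]
force: [0.2, 0.4, -1.2]
width: 0.0117
[ 0.53877065 -0.23663578  0.13657134] [-5.47830202e-01  2.09089809e-01  1.70662503e+00  1.71986625e-05
  1.22583890e+00 -2.67075896e+00] [ 0.52472549  0.47882702 -1.92159865]
```

View pics/c4.png

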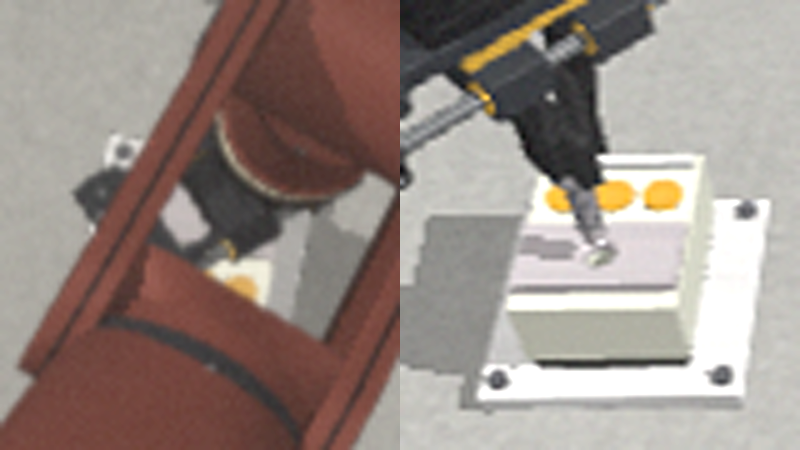

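```bash
python3 - <<'E'
from h import *
show('s2',(150,175,200,215),14,'c5')
im=cv2.imread('pics/c5.png');cv2.imwrite('pics/c5.png',cv2.convertScaleAbs(im,alpha=1.4))
s=np.load('pics/s2.npz');Ti=np.linalg.inv(s['T'])
for p in[(.5388,-.2366,.080),(.5388,-.2366,.126),(.5385,-.2365,.067),(.5375,-.2371,.067)]:
    c=s['camera_matrix']@(Ti@[*p,1])[:3];q=c[:2]/c[2];print(p,q,(q-[150,175])*14)
E
```

```text
(0.5388, -0.2366, 0.08) [168.21832964 196.48725659] [255.05661499 300.82159224]
(0.5388, -0.2366, 0.126) [163.81353443 183.19323712] [193.38948208 114.70531963]
(0.5385, -0.2365, 0.067) [169.43554435 199.95976406] [272.09762095 349.43669689]
(0.5375, -0.2371, 0.067) [169.15476818 199.69961849] [268.16675458 345.79465892]
```

View pics/c5.png

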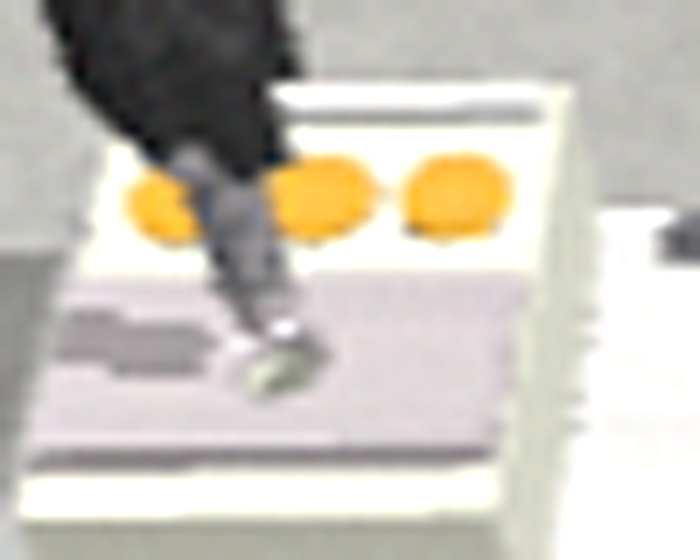

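Scene crop: the shank is upright and its tip, around crop (263,318), sits just over the hole mouth, around (285,362). That leaves about 1 mm of correction. I go down in steps and check force.

```bash
python3 -m jog '[0.008,0.0005,0.0008,0.002,0,0,0,0.008,0,0,0.002,0,0,0,0.008,0,0,0.002,0,0,0,0.008,0,0,0.002,0,0,0,0.008,0,0,0.002,0,0,0,0.008,0,0,0.002,0,0,0,0.008,0,0,0.002,0,0,0,0.008,0,0,0.002,0,0,0,0.008,0,0,0,0,0,0,0.008,0,0,0,0,0,0]' 50
```

```text
clock: 12.8
tcp_pos: [0.5377, -0.2367, 0.1205]
orientation: [[-0.851, -0.525, -0.0], [-0.525, 0.851, -0.001], [0.001, -0.001, -1.0]]
force: [-1.3, -1.7, -0.1]
width: 0.0119
```

```bash
python3 -m jog '[0.008,0,0,0.001,0,0,0,0.008,0,0,0.001,0,0,0,0.008,0,0,0.001,0,0,0,0.008,0,0,0.001,0,0,0,0.008,0,0,0.001,0,0,0,0.008,0,0,0.001,0,0,0,0.008,0,0,0.001,0,0,0,0.008,0,0,0.001,0,0,0,0.008,0,0,0,0,0,0,0.008,0,0,0,0,0,0]'; python3 -c "
from plant import arm
for i in range(3):o=arm.get_obs();print(o['force'],o['moment'])"
```

```text
clock: 14.05
tcp_pos: [0.5378, -0.2365, 0.1125]
orientation: [[-0.851, -0.525, -0.0], [-0.525, 0.851, -0.0], [0.0, -0.0, -1.0]]
force: [-4.2, -3.0, 1.6]
width: 0.0119
[-4.18631886 -3.01127195  1.62138257] [-0.69594362  0.75916149 -0.02931896]
[-4.18631886 -3.01127195  1.62138257] [-0.69594362  0.75916149 -0.02931896]
[-4.18631886 -3.01127195  1.62138257] [-0.69594362  0.75916149 -0.02931896]
```

```bash
python3 -m jog '[0.008,0.0005,0,0,0,0,0,0.008,0.0005,0,0,0,0,0,0.008,0,0,0.001,0,0,0,0.008,0,0,0.001,0,0,0,0.008,0,0,0.001,0,0,0,0.008,0,0,0.001,0,0,0,0.008,0,0,0.001,0,0,0,0.008,0,0,0.001,0,0,0,0.008,0,0,0,0,0,0,0.008,0,0,0,0,0,0]'
```

```text
clock: 15.3
tcp_pos: [0.537, -0.2365, 0.1064]
orientation: [[-0.851, -0.525, -0.0], [-0.525, 0.851, 0.0], [-0.0, 0.0, -1.0]]
force: [0.5, -0.5, -0.3]
width: 0.0116
```

```bash
python3 -m jog '[0.008,0,0,0.001,0,0,0,0.008,0,0,0.001,0,0,0,0.008,0,0,0.001,0,0,0,0.008,0,0,0.001,0,0,0,0.008,0,0,0.001,0,0,0,0.008,0,0,0.001,0,0,0,0.008,0,0,0.001,0,0,0,0.008,0,0,0.001,0,0,0,0.008,0,0,0.001,0,0,0,0.008,0,0,0,0,0,0]' 60
```

```text
clock: 16.55
tcp_pos: [0.537, -0.2367, 0.0974]
orientation: [[-0.851, -0.525, -0.0], [-0.525, 0.851, 0.0], [0.0, 0.0, -1.0]]
force: [-0.7, -0.1, -0.2]
width: 0.0114
```

```bash
python3 -m jog '[0.008,0,0,0.0006,0,0,0,0.008,0,0,0.0006,0,0,0,0.008,0,0,0.0006,0,0,0,0.008,0,0,0.0006,0,0,0,0.008,0,0,0.0006,0,0,0,0.008,0,0,0.0006,0,0,0,0.008,0,0,0.0006,0,0,0,0.008,0,0,0,0,0,0,0.008,0,0,0,0,0,0,0.008,0,0,0,0,0,0]' 60
```

```text
clock: 17.8
tcp_pos: [0.5371, -0.2367, 0.0934]
orientation: [[-0.851, -0.525, -0.0], [-0.525, 0.851, -0.0], [0.0, 0.0, -1.0]]
force: [0.1, -1.0, -0.1]
width: 0.0118
```

```bash
python3 -m jog '[0.008,0,0,0.0006,0,0,0,0.008,0,0,0.0006,0,0,0,0.008,0,0,0.0006,0,0,0,0.008,0,0,0.0006,0,0,0,0.008,0,0,0.0006,0,0,0,0.008,0,0,0.0006,0,0,0,0.008,0,0,0,0,0,0,0.008,0,0,0,0,0,0,0.008,0,0,0,0,0,0,0.008,0,0,0,0,0,0]' 60
```

```text
clock: 19.05
tcp_pos: [0.5374, -0.2369, 0.0907]
orientation: [[-0.851, -0.525, 0.001], [-0.525, 0.851, -0.0], [-0.0, -0.001, -1.0]]
force: [-2.9, 2.4, 8.2]
width: 0.0114
```

```bash
python3 -m jog '[0.008,0,0,0.0004,0,0,0,0.008,0,0,0.0004,0,0,0,0.008,0,0,0.0004,0,0,0,0.008,0,0,0.0004,0,0,0,0.008,0,0,0.0004,0,0,0,0.008,0,0,0.0004,0,0,0,0.008,0,0,0,0,0,0,0.008,0,0,0,0,0,0,0.008,0,0,0,0,0,0,0.008,0,0,0,0,0,0]' 60
```

```text
clock: 20.3
tcp_pos: [0.5376, -0.237, 0.0893]
orientation: [[-0.851, -0.525, 0.001], [-0.525, 0.851, -0.001], [-0.001, -0.001, -1.0]]
force: [-4.4, 1.5, 12.4]
width: 0.0116
```

```bash
python3 -m jog '[0.008,0.0003,0.0004,0.0004,0,0,0,0.008,0.0002,0.0003,0.0004,0,0,0,0.008,0,0,0.0004,0,0,0,0.008,0,0,0.0004,0,0,0,0.008,0,0,0.0004,0,0,0,0.008,0,0,0.0004,0,0,0,0.008,0,0,0.0004,0,0,0,0.008,0,0,0.0004,0,0,0,0.008,0,0,0,0,0,0,0.008,0,0,0,0,0,0]' 60
```

```text
clock: 21.55
tcp_pos: [0.5376, -0.2371, 0.0877]
orientation: [[-0.851, -0.525, 0.003], [-0.525, 0.851, -0.002], [-0.001, -0.003, -1.0]]
force: [-5.0, 3.2, 20.1]
width: 0.0116
```

```bash
python3 -m jog '[0.008,0,0,0,0,0,0.12,0.008,0,0,0,0,0,0.12,0.008,0,0,0,0,0,0.12,0.008,0,0,0,0,0,0.12,0.008,0,0,0,0,0,0.12,0.008,0,0,0,0,0,0.12,0.008,0,0,0,0,0,0,0.008,0,0,0,0,0,0,0.008,0,0,0,0,0,0,0.008,0,0,0,0,0,0]' 60;python3 -c "
from plant import arm
o=arm.get_obs();print(o['moment'],o['joints'])"
```

```text
clock: 22.8
tcp_pos: [0.5379, -0.2376, 0.0878]
orientation: [[-0.986, 0.167, 0.003], [0.167, 0.986, -0.003], [-0.004, -0.002, -1.0]]
force: [-5.6, 1.7, 19.5]
width: 0.0113
[0.57988474 0.89602541 0.0281772 ] [-5.49741700e-01  2.62027940e-01  1.74347688e+00 -3.95074432e-04
  1.13184988e+00 -1.95272410e+00]
```

```bash
python3 -m jog '[0.008,0.0008,0,0,0,0,0.12,0.008,0,0,0,0,0,0.14,0.008,0,0,0,0,0,0.14,0.008,0,0,0,0,0,0.14,0.008,0,0,0,0,0,0.14,0.008,0,0,0,0,0,0.14,0.008,0,0,0,0,0,0.14,0.008,0,0,0,0,0,0,0.008,0,0,0,0,0,0,0.008,0,0,0,0,0,0]' 60;python3 -c "
from plant import arm
o=arm.get_obs();print(o['moment'],o['joints'][5])"
```

```text
clock: 24.05
tcp_pos: [0.5375, -0.2382, 0.088]
orientation: [[-0.429, 0.903, 0.004], [0.903, 0.429, -0.004], [-0.006, 0.002, -1.0]]
force: [-2.8, 0.2, 17.9]
width: 0.0113
[-0.01300146  0.74808971  0.04573624] -0.9932741212308879
```

```bash
python3 -m jog '[0.008,0,0,0.0004,0,0,0.12,0.008,0,0,0.0003,0,0,0.14,0.008,0,0,0,0,0,0.14,0.008,0,0,0,0,0,0.14,0.008,0,0,0,0,0,0.14,0.008,0,0,0,0,0,0.14,0.008,0,0,0,0,0,0.14,0.008,0,0,0,0,0,0,0.008,0,0,0,0,0,0,0.008,0,0,0,0,0,0]' 60;python3 -c "
from plant import arm
o=arm.get_obs();print(o['moment'],o['joints'][5])"
```

```text
clock: 25.3
tcp_pos: [0.537, -0.2385, 0.0875]
orientation: [[0.494, 0.869, 0.003], [0.869, -0.494, -0.004], [-0.002, 0.005, -1.0]]
force: [-5.8, -1.0, 20.5]
width: 0.0114
[-0.17887129  1.38153106  0.02822421] -0.03326080695609759
```

```bash
python3 -m jog '[0.008,-0.0004,-0.0007,0,0,0,0.12,0.008,0,0,0,0,0,0.14,0.008,0,0,0,0,0,0.14,0.008,0,0,0,0,0,0.14,0.008,0,0,0,0,0,0.14,0.008,0,0,0,0,0,0.14,0.008,0,0,0,0,0,0.14,0.008,0,0,0,0,0,0,0.008,0,0,0,0,0,0,0.008,0,0,0,0,0,0]' 60;python3 -c "
from plant import arm
o=arm.get_obs();print(o['moment'],o['joints'][5])"
```

```text
clock: 26.55
tcp_pos: [0.5361, -0.2381, 0.0874]
orientation: [[0.996, 0.094, 0.003], [0.094, -0.996, -0.004], [0.003, 0.004, -1.0]]
force: [-5.4, 1.4, 20.8]
width: 0.0118
[ 0.11393364  1.48087112 -0.00982633] 0.9260019743841962
```

```bash
python3 -m jog '[0.008,-0.0006,0,0,0,0,0.12,0.008,0,0,0,0,0,0.14,0.008,0,0,0,0,0,0.14,0.008,0,0,0,0,0,0.14,0.008,0,0,0,0,0,0.14,0.008,0,0,0,0,0,0.14,0.008,0,0,0,0,0,0.14,0.008,0,0,0,0,0,0,0.008,0,0,0,0,0,0,0.008,0,0,0,0,0,0]' 60
python3 -m jog '[0.008,0,0,0,0,0,0.12,0.008,0,0,0,0,0,0.12,0.008,0,0,0,0,0,0.12,0.008,0,0,0,0,0,0.12,0.008,0,0,0,0,0,0.12,0.008,0,0,0,0,0,0,0.008,0,0,0,0,0,0,0.008,0,0,0,0,0,0,0.008,0,0,0,0,0,0,0.008,0,0,0,0,0,0]' 60;python3 -c "
from plant import arm
o=arm.get_obs();print(o['moment'],o['joints'][5])"
```

```text
clock: 27.8
tcp_pos: [0.5359, -0.2374, 0.0874]
orientation: [[0.648, -0.762, 0.004], [-0.762, -0.648, -0.002], [0.004, -0.001, -1.0]]
force: [-4.5, 2.1, 21.3]
width: 0.0114
clock: 29.05
tcp_pos: [0.5362, -0.2371, 0.0874]
orientation: [[0.105, -0.995, 0.004], [-0.995, -0.105, -0.002], [0.002, -0.004, -1.0]]
force: [-3.8, 3.4, 20.7]
width: 0.0114
[1.03367305 0.91489054 0.09500338] 2.4853812761318608
```

```bash
python3 -m jog '[0.008,0,0,-0.0008,0,0,0,0.008,0,0,-0.0008,0,0,0,0.008,0,0,-0.0008,0,0,0,0.008,0,0,-0.0008,0,0,0,0.008,0,0,-0.0008,0,0,0,0.008,0,0,-0.0008,0,0,0,0.008,0,0,-0.0004,0,0,0,0.008,0,0,0,0,0,0,0.008,0,0,0,0,0,0,0.008,0,0,0,0,0,0]' 60;python3 -c "
from plant import arm
o=arm.get_obs();print(o['moment'],o['joints'][5])"
```

```text
clock: 30.3
tcp_pos: [0.5357, -0.2368, 0.0904]
orientation: [[0.104, -0.995, 0.004], [-0.995, -0.104, -0.001], [0.002, -0.003, -1.0]]
force: [-0.2, 1.7, 7.6]
width: 0.0111
[ 0.42375747 -0.1262616   0.04132966] 2.485404202583841
```

```bash
python3 -m jog '[0.008,0,0,-0.0008,0,0,0,0.008,0,0,-0.0008,0,0,0,0.008,0,0,-0.0006,0,0,0,0.008,0,0,0,0,0,0,0.016,0,0,0,0,0,0,0.02,0,0,0,0,0,0,0.03,0,0,0,0,0,0,0.045,0,0,0,0,0,0,0.05,0,0,0,0,0,0,0.05,0,0,0,0,0,0]' 20
python3 -m jog '[0.05,0,0,-0.003,0,0,0,0.05,0,0,-0.01,0,0,0,0.05,0,0,-0.02,0,0,0,0.05,0,0,-0.02,0,0,0,0.05,0,0,-0.03,0,0,0,0.05,0,0,-0.03,0,0,0,0.05,0,0,-0.03,0,0,0,0.05,0,0,-0.03,0,0,0,0.05,0,0,0,0,0,0,0.05,0,0,0,0,0,0]'
python3 - <<'E'
from h import *
snap('scene','s3')
b=snap('scene','s3');B=cv2.resize(b['frame'][120:240,110:250,::-1],None,fx=5,fy=5,interpolation=2)
cv2.imwrite('pics/c6.png',cv2.convertScaleAbs(B,alpha=1.3))
E
```

```text
clock: 31.55
tcp_pos: [0.5341, -0.2363, 0.0908]
orientation: [[0.104, -0.995, -0.0], [-0.995, -0.104, 0.0], [-0.0, 0.0, -1.0]]
force: [0.2, -0.6, -0.8]
width: 0.0473
clock: 32.8
tcp_pos: [0.5339, -0.2362, 0.2639]
orientation: [[0.104, -0.995, 0.0], [-0.995, -0.104, -0.0], [0.0, -0.0, -1.0]]
force: [0.3, -0.6, -0.7]
width: 0.05
```

View pics/c6.png

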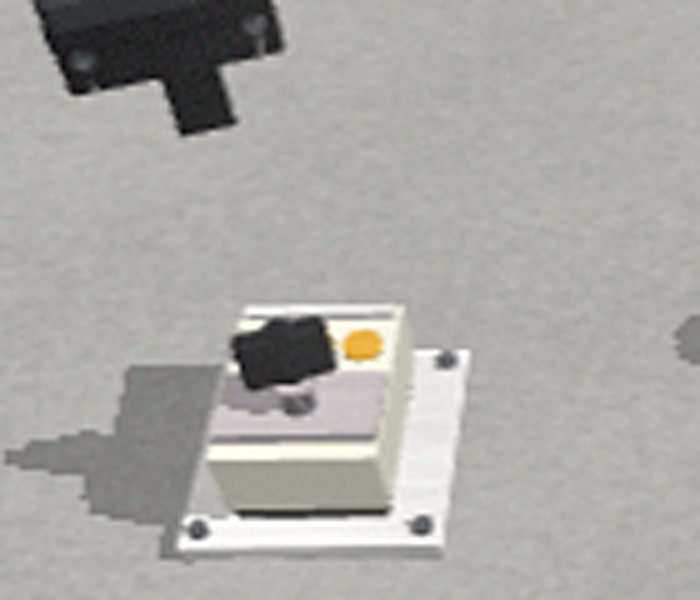

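The crop shows the wing at (285,352), upright over the hole at (300,403), with the gripper clear and the jig intact. Now a quick difference check that nothing else moved, then I hand in.

```bash
python3 - <<'E'
from h import *
a=np.load('pics/scene0.npz')['frame'];b=np.load('pics/s3.npz')['frame']
d=(cv2.blur(cv2.absdiff(a,b).max(2),(3,3))>40).astype(np.uint8)
n,_,st,_=cv2.connectedComponentsWithStats(d)
print([tuple(s) for s in st[1:] if s[4]>8])
print(arm.get_obs()['clock']); arm.sign_off()
E
```

```text
[(np.int32(42), np.int32(0), np.int32(125), np.int32(148), np.int32(7120)), (np.int32(187), np.int32(0), np.int32(16), np.int32(14), np.int32(146)), (np.int32(217), np.int32(0), np.int32(85), np.int32(50), np.int32(1425)), (np.int32(0), np.int32(18), np.int32(25), np.int32(56), np.int32(818)), (np.int32(11), np.int32(89), np.int32(39), np.int32(17), np.int32(220)), (np.int32(154), np.int32(90), np.int32(3), np.int32(4), np.int32(11)), (np.int32(6), np.int32(95), np.int32(5), np.int32(7), np.int32(16)), (np.int32(34), np.int32(98), np.int32(4), np.int32(3), np.int32(10)), (np.int32(19), np.int32(101), np.int32(21), np.int32(9), np.int32(44)), (np.int32(39), np.int32(101), np.int32(5), np.int32(3), np.int32(13)), (np.int32(4), np.int32(105), np.int32(13), np.int32(4), np.int32(18)), (np.int32(75), np.int32(107), np.int32(4), np.int32(4), np.int32(10)), (np.int32(80), np.int32(107), np.int32(6), np.int32(3), np.int32(11)), (np.int32(335), np.int32(153), np.int32(9), np.int32(19), np.int32(107)), (np.int32(156), np.int32(183), np.int32(22), np.int32(17), np.int32(281)), (np.int32(165), np.int32(199), np.int32(5), np.int32(4), np.int32(15))]
32.9
the job is handed in; nothing more can be done
```

The wing screw now stands upright in the jig's hole, released and turned in under a steady push. I handed the job in at 32.9 s.

- **Steps:** I centred the screw with a light squeeze and lifted it out of the rack. I lowered it into the hole and felt the bottom about 31 mm down. I then turned it clockwise about 5.15 rad in one grasp, so no regrasp was needed. After that I eased off the push, opened the fingers and backed away.
- **Push:** the force read after each turning move was 18–21 N downward, with no more than 6 N to the side. That is above the slip range and below the 40 N crack limit.
- **Final checks:** the last picture shows the screw upright, the jig with no visible crack and the gripper clear. Comparing it with the first picture, the only changes are the arm and its shadows, the empty rack place and the screw in the jig.

**Not confirmed:** the thread itself cannot be measured. I infer more than half a turn from the 5.15 rad turned. The turning moment averaged about +0.04 Nm, which fits cutting, but single readings ranged from −0.01 to +0.10 Nm, and one of those was negative, which disagrees.

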